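Put the hole saws back in order of size

TASK

Put the four hole saws back on the pine board in order of size: the largest on the round mark next to the red end block, then one to a mark, ever smaller, down to the smallest on the mark farthest from the red block. Centre each on its mark, standing upright with its teeth down, let go of them all, and do not tip any of them over on the way.

Things in the scene. Friction and masses are not known exactly. Their poses are not given: they have to be found in the camera images.
- saw_white: the largest of four hole saws: a white steel cup 58 mm in diameter and 46 mm tall, standing teeth down, with a bare steel rim at the bottom and a thin steel arbor hub in the middle of its top (20 mm wide up to 49 mm, 12 mm wide up to 60 mm). Origin at the centre of its underside, z up along its axis; rigid, its yaw does not matter. 200 g, varying by up to 30 percent. Grip it from above round the coloured cup, about 30 mm above its underside.
- saw_green: the second largest of four hole saws: a green steel cup 48 mm in diameter and 46 mm tall, standing teeth down, with a bare steel rim at the bottom and a thin steel arbor hub in the middle of its top (20 mm wide up to 49 mm, 12 mm wide up to 60 mm). Origin at the centre of its underside, z up along its axis; rigid, its yaw does not matter. 150 g, varying by up to 30 percent. Grip it from above round the coloured cup, about 30 mm above its underside.
- saw_yellow: the second smallest of four hole saws: a yellow steel cup 38 mm in diameter and 46 mm tall, standing teeth down, with a bare steel rim at the bottom and a thin steel arbor hub in the middle of its top (20 mm wide up to 49 mm, 12 mm wide up to 60 mm). Origin at the centre of its underside, z up along its axis; rigid, its yaw does not matter. 110 g, varying by up to 30 percent. Grip it from above round the coloured cup, about 30 mm above its underside.
- saw_blue: the smallest of four hole saws: a blue steel cup 28 mm in diameter and 46 mm tall, standing teeth down, with a bare steel rim at the bottom and a thin steel arbor hub in the middle of its top (20 mm wide up to 49 mm, 12 mm wide up to 60 mm). Origin at the centre of its underside, z up along its axis; rigid, its yaw does not matter. 80 g, varying by up to 30 percent. Grip it from above round the coloured cup, about 30 mm above its underside.
- mark_1: first of the row of four identical round marks, counted from the +y (robot's left) end: a white disc in a black ring, 68 mm across, flat on the top of the pine board (12 mm above the bench), look only. Origin at its centre, at the board's surface where a saw's underside comes to rest. Its y axis runs along the row, its x axis across it; next mark 75 mm away.
- mark_2: second of the row of four identical round marks, counted from the +y (robot's left) end: a white disc in a black ring, 68 mm across, flat on the top of the pine board (12 mm above the bench), look only. Origin at its centre, at the board's surface where a saw's underside comes to rest. Its y axis runs along the row, its x axis across it; next mark 75 mm away.
- mark_3: third of the row of four identical round marks, counted from the +y (robot's left) end: a white disc in a black ring, 68 mm across, flat on the top of the pine board (12 mm above the bench), look only. Origin at its centre, at the board's surface where a saw's underside comes to rest. Its y axis runs along the row, its x axis across it; next mark 75 mm away.
- mark_4: last of the row of four identical round marks, counted from the +y (robot's left) end: a white disc in a black ring, 68 mm across, flat on the top of the pine board (12 mm above the bench), look only. Origin at its centre, at the board's surface where a saw's underside comes to rest. Its y axis runs along the row, its x axis across it; next mark 75 mm away.
- board: fixed pine board lying on the bench, 90 mm wide (its x), 370 mm long (its y), 12 mm thick, with the row of marks along its middle; origin at the centre of its underside. A saw set down on it is best gripped with the fingers closing across the board (along the board's x), clear of the neighbours.
- red_block: red painted end block, 70 mm across the board, 20 mm along it, 25 mm high, fixed on top of one end of the board, centre 57.5 mm from the end mark next to it. It may be at either end; the block at the other end has the same shape in dark bare wood. Origin at the centre of its underside.
Things that resemble listed ones, but are neither listed nor needed, are in the scene too. What is shaped like the saw_white but orange is not meant.

How it is judged (in metres and radians):
At the end, for the whole second after the job is handed in: Each saw rests on the board at its own mark, its axis within 12 mm of the mark's centre and its underside within 4 mm of the board's surface, upright within 0.1 rad and at rest; counted from the mark next to the red block the order is 58, 48, 38, 28 mm (angle between each of saw_white, saw_green, saw_yellow, saw_blue's own z axis and vertical below 0.1 rad and linear speed of each of saw_white, saw_green, saw_yellow, saw_blue below 0.02 m/s and angular speed of each of saw_white, saw_green, saw_yellow, saw_blue below 0.2 rad/s and ((horizontal distance between red_block and mark_1 below 0.1 m and horizontal distance between saw_white and mark_1 below 0.012 m and z of saw_white in the frame of mark_1 between -0.004 and 0.004 m and horizontal distance between saw_green and mark_2 below 0.012 m and z of saw_green in the frame of mark_2 between -0.004 and 0.004 m and horizontal distance between saw_yellow and mark_3 below 0.012 m and z of saw_yellow in the frame of mark_3 between -0.004 and 0.004 m and horizontal distance between saw_blue and mark_4 below 0.012 m and z of saw_blue in the frame of mark_4 between -0.004 and 0.004 m) or (horizontal distance between red_block and mark_4 below 0.1 m and horizontal distance between saw_white and mark_4 below 0.012 m and z of saw_white in the frame of mark_4 between -0.004 and 0.004 m and horizontal distance between saw_green and mark_3 below 0.012 m and z of saw_green in the frame of mark_3 between -0.004 and 0.004 m and horizontal distance between saw_yellow and mark_2 below 0.012 m and z of saw_yellow in the frame of mark_2 between -0.004 and 0.004 m and horizontal distance between saw_blue and mark_1 below 0.012 m and z of saw_blue in the frame of mark_1 between -0.004 and 0.004 m))); the robot touches nothing.
It fails at once if a hole saw is tipped over (more than 0.7 rad from upright) (angle between any of saw_white, saw_green, saw_yellow, saw_blue's own z axis and vertical above 0.7 rad).
It also fails if it takes over 90 s, if anything falls off the work surface, if the arm or the gripper's body presses on something with over 40 N, if the wrist force passes 120 N, or if a joint passes its speed limit or range.

ROBOT

A 6-joint arm with a two-finger parallel gripper is mounted at the origin on the work surface. World frame = base frame: x ahead of the robot, y to its left, z up, the work surface at z = 0. Lengths are in m, angles in degrees, forces in N, time in s.
With the tool pointing down it reaches from about 0.275 to 0.85 m from the base axis. Payload 19 kg.
Tool frame: the origin (TCP) lies at the very end of the fingers, on their centre line; the grasp point (between the pads) lies 19 mm behind it; z points along the fingers, y is the direction in which the jaws open and shut (so a half turn about z gives the same grasp; the last joint's range is limited). The gripper opens to 85 mm and grips with 20 to 120 N. Pads are 22 mm wide; open, the fingers measure 114 mm over their backs; the gripper's body (76 mm by 85 mm) begins 54 mm behind the grasp point. The pads swing forward as they close: fully open they stand 13 mm farther back than shut.
Start: joints at [64.572, 8.623, 82.357, -0, 89.026, -7.678], TCP at [0.175, 0.548, 0.204] pointing down, gripper open.
Joint ranges: [-160.23, 160.23], [-39.13, 120.54], [6.94, 153.29], [-79.49, 259.48], [9.18, 160.14], [-161.06, 161.06]. Speed limits (degrees/s): [108.29, 108.29, 127.2, 172.46, 172.46, 172.46].

INTERFACE

Orientations are given as a 3x3 rotation matrix whose columns are the frame's x, y, z axes.
In Python, from cell import bot, eyes, job_done gives the robot as it stands.
- The arm moves only by the tool play_rows, never from a script. Its argument "series" is a list that holds one entry, the list of rows, each a list of 7 numbers: the turn, a rotation vector about the world's x, y, z in degrees, then the shift along the world's x, y, z in cm, then the opening in per cent of the stroke, from 0 (shut) to 100 (fully open). In form: [[[wx, wy, wz, x, y, z, jaw], ...]]. A call has 1 to 8 rows; each row is the pose to reach, as a shift and turn from the pose commanded when the call began; what a row does not reach only later rows make up. A row lasts 1/12 s, in which the tool goes at most 41.7 mm and 7.16 degrees, less where a joint would pass 70% of its speed; a pose out of reach is approached as far as the arm can. A call with a gripper value outside its range is refused whole. The fingers move at their own pace and stop on an object; the grip force is fixed at half the most. Time passes only in rows, so rows that repeat a pose let the fingers close. It gives the time, the measured TCP pose, the force and the opening at its end, in the units of the state.
- bot.read_state(): the state, without advancing time (a new reading comes with each control period).
- eyes.capture(name): name is "scene" or "top" or "wrist"; returns a dict with "image" (480x640x3 uint8, red, green, blue), "mtx" (3x3 intrinsics, pixels), "rvec" (rotation vector, rad) and "tvec" (3), from world to camera coordinates, as OpenCV has them. Camera axes: x right, y down, z forward; pixel columns grow to the right and rows downward; lengths in m; the calibration is good to about 2 mm. A picture is of the moment at which its call begins. There is no depth.
- job_done(): hands the job in, once; it reports no verdict.
The state is a dict: "time_s": time; "qpos": joint angles; "qd": joint speeds; "effort": joint torques, N m; "tcp_pos": TCP position; "orientation": TCP orientation; "ft_force": force on the tool from outside, world axes, zero at the start; "moment": the same for the moment, N m; "grip_width": finger opening in m.
Only numpy, scipy, OpenCV 4.12 (cv2) and the standard library are available. Lean on these libraries where they do the work, as an engineer would, in place of code of your own. Each camera call takes 0.05 s, during which the arm holds its last target.

## Working session

There is one attempt and no reset: what is moved stays moved. The work goes in short steps, Python scripts to look and compute and a tool call to move; the robot and the scene stay as the last step left them, time stands still between calls to the robot, and variables do not carry over. Pictures are saved under pics/ and viewed, and the job is handed in when it is done.

Besides the shell and the picture viewer there is one more tool, called after "Request:" as name([rows], argument=value, ...), one row to a line, values as JSON. play_rows: Moves the arm, as the interface text tells. Its arguments: {"type":"object","properties":{"series":{"type":"array","items":{"type":"array","items":{"type":"array","items":{"type":"number"}}}}},"required":["series"]}

```bash
ls; mkdir -p pics; cat > h.py <<'E'
import numpy as np,cv2
from cell import bot,eyes
def cap(n,f):
    c=eyes.capture(n); cv2.imwrite('pics/'+f,cv2.cvtColor(c['image'],cv2.COLOR_RGB2BGR)); return c
def ray(c,uv,z):
    R,_=cv2.Rodrigues(np.array(c['rvec'],float)); t=np.array(c['tvec'],float).ravel()
    d=R.T@np.linalg.inv(c['mtx'])@np.array([uv[0],uv[1],1.]); o=-R.T@t
    return o+d*(z-o[2])/d[2]
E
python3 - <<'E'
from h import *
for n in('top','scene'):
    c=cap(n,n+'0.png'); print(n,c['mtx'],c['rvec'],c['tvec'])
s=bot.read_state();print(s)
E
```

```text
pics
top [[562.27755909   0.         318.00002694]
 [  0.         562.27755909 241.94478276]
 [  0.           0.           1.        ]] [ 2.18602002 -2.16052968  0.10701205] [-0.01634187  0.62195943  0.98308104]
scene [[475.79051498   0.         316.05959853]
 [  0.         475.79051498 238.18328263]
 [  0.           0.           1.        ]] [ 2.16599978  1.09600777 -0.42236093] [-0.34338943 -0.30941485  1.24206207]
{'time_s': 0.1, 'qpos': array([ 6.45710368e+01,  8.64739215e+00,  8.23870899e+01,  5.88460721e-04,
        8.90253472e+01, -7.67694754e+00]), 'qd': array([-0.08809751, -0.0583164 , -0.15724129,  0.01394459, -0.00411255,
       -0.00962726]), 'effort': array([ 4.64296143e-03, -7.14374471e+01, -5.71799004e+01, -5.19906746e-05,
        7.10177395e-03,  5.88162743e-05]), 'tcp_pos': array([0.17522404, 0.54740607, 0.20366224]), 'orientation': array([[-9.52384985e-01,  3.04897738e-01, -4.57652347e-04],
       [ 3.04898045e-01,  9.52384534e-01, -9.38642097e-04],
       [ 1.49671165e-04, -1.03348595e-03, -9.99999455e-01]]), 'ft_force': array([ 0.4879264 , -0.77839393,  0.30091267]), 'moment': array([ 0.00716362, -0.03299711, -0.07324881]), 'grip_width': 0.08561076018313482}
```

View pics/top0.png

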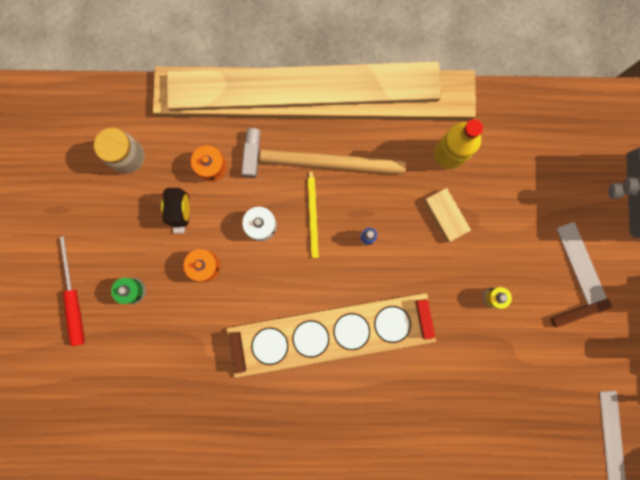

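View pics/scene0.png

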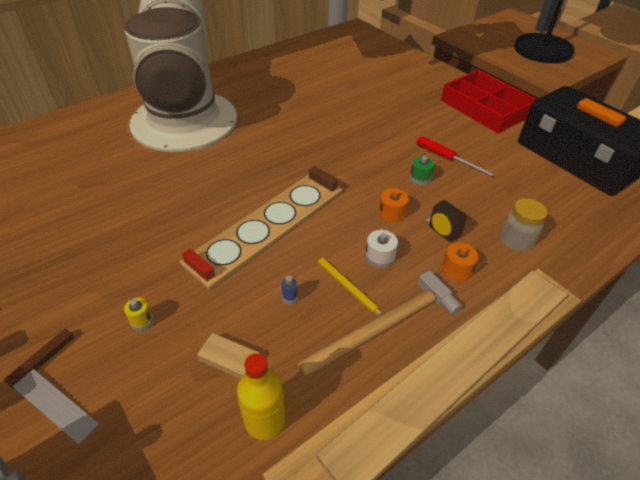

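```bash
cat >> h.py <<'E'
HSV={'green':((50,80,40),(85,255,255)),'yellow':((24,140,90),(34,255,255)),'blue':((105,80,30),(130,255,255)),'white':((0,0,150),(180,70,255))}
DIA={'white':.058,'green':.048,'yellow':.038,'blue':.028}
def mask(c,n):
    h=cv2.cvtColor(c['image'],cv2.COLOR_RGB2HSV)
    return cv2.inRange(h,*map(np.array,HSV[n]))
def campos(c):
    R,_=cv2.Rodrigues(np.array(c['rvec'],float)); return -R.T@np.array(c['tvec']).ravel()
def saw(c,n,near,z0=0.,rad=40):
    """axis xy from colour mask: hull of blob; lateral centre + outward extreme of top circle"""
    m=mask(c,n); k=np.zeros_like(m); cv2.circle(k,tuple(map(int,near)),rad,255,-1); m&=k
    cs,_=cv2.findContours(m,cv2.RETR_EXTERNAL,cv2.CHAIN_APPROX_NONE); b=max(cs,key=cv2.contourArea)[:,0,:].astype(float)
    P=np.array([ray(c,p,z0+.046)[:2] for p in b]); o=campos(c)[:2]
    g=P.mean(0)-o; L=np.linalg.norm(g); u=g/L; v=np.array([-u[1],u[0]])
    a=(P-o)@u; l=(P-o)@v; 
    return o+u*(a.max()-DIA[n]/2)+v*(l.max()+l.min())/2, np.ptp(l),np.ptp(a),b.mean(0)
E
python3 - <<'E'
from h import *
c=eyes.capture('top'); print(campos(c))
for n,p in dict(white=(258,222),green=(126,291),yellow=(499,297),blue=(369,235)).items(): print(n,saw(c,n,p,rad=24))
# marks
m=mask(c,'white')
for p in((269,345),(310,338),(351,331),(392,324)):
    k=np.zeros_like(m); cv2.circle(k,p,22,255,-1)
    cs,_=cv2.findContours(m&k,cv2.RETR_EXTERNAL,cv2.CHAIN_APPROX_NONE); e=cv2.fitEllipse(max(cs,key=cv2.contourArea)); print(e,ray(c,e[0],.012))
print(ray(c,(425,319),.037))
i=c['image'];a=np.hstack([cv2.resize(cv2.cvtColor(i[y-30:y+30,x-30:x+30],cv2.COLOR_RGB2BGR),(200,200),interpolation=0) for x,y in((258,222),(126,291),(499,297),(369,235))]);cv2.imwrite('pics/crop0.png',a)
E
```

```text
[ 0.52497548 -0.00720895  1.03821852]
white (array([0.65374334, 0.09759151]), np.float64(0.05740106393732766), np.float64(0.061073149447440994), array([258.81914894, 223.23404255]))
green (array([0.5316554 , 0.32814462]), np.float64(0.042375405092261564), np.float64(0.053284567985684206), array([126.69135802, 290.25925926]))
yellow (array([ 0.52714333, -0.33041903]), np.float64(0.035064427811740795), np.float64(0.03683607598395866), array([500.67391304, 297.5       ]))
blue (array([ 0.62862871, -0.09502847]), np.float64(0.022884579464889015), np.float64(0.021014803717386427), array([366.82978723, 236.85106383]))
((269.40972900390625, 345.72332763671875), (33.8632698059082, 34.28245162963867), 9.420390129089355) [0.43502759 0.07625512 0.012     ]
((310.44171142578125, 338.3819580078125), (33.86408233642578, 34.17019271850586), 58.629425048828125) [0.44893456 0.00252847 0.012     ]
((351.34686279296875, 331.10235595703125), (33.751426696777344, 34.09768295288086), 163.8453826904297) [ 0.46276887 -0.07118365  0.012     ]
((391.8786315917969, 323.9130859375), (32.78179931640625, 34.134342193603516), 162.82144165039062) [ 0.47647344 -0.14443254  0.012     ]
[ 0.4869243  -0.19962838  0.037     ]
```

View pics/crop0.png

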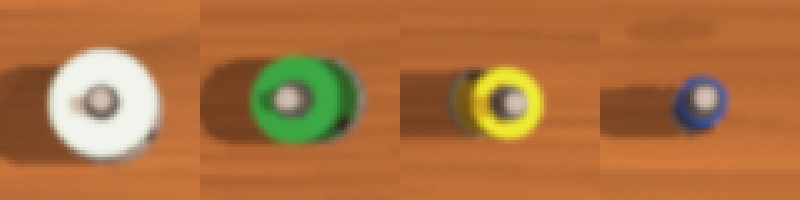

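Request:
play_rows([
  [[0,0,-6,3.5,-2.2,0,100],[0,0,-12,7,-4.4,0,100],[0,0,-18.5,10.5,-6.6,0,100],[0,0,-25,14,-8.8,0,100],[0,0,-31,17.5,-11,0,100],[0,0,-37,21,-13.2,0,100],[0,0,-43,24.5,-15.4,0,100],[0,0,-49,28,-17.6,0,100]],
])

```text
time_s: 0.82
tcp_pos: [0.4567, 0.3701, 0.2041]
orientation: [[-0.39, 0.921, -0.0], [0.921, 0.39, -0.0], [0.0, -0.0, -1.0]]
ft_force: [-0.1, 0.6, 0.1]
grip_width: 0.0852
```

Request:
play_rows([
  [[0,0,-4,2.5,-1.4,0,100],[0,0,-8,5,-2.8,0,100],[0,0,-12.65,7.6,-4.4,0,100],[0,0,-12.65,7.6,-4.4,0,100],[0,0,-12.65,7.6,-4.4,0,100],[0,0,-12.65,7.6,-4.4,0,100]],
])

```text
time_s: 1.32
tcp_pos: [0.531, 0.3277, 0.2038]
orientation: [[-0.185, 0.983, -0.001], [0.983, 0.185, -0.0], [0.0, -0.001, -1.0]]
ft_force: [-0.0, 0.3, -0.7]
grip_width: 0.0854
```

```bash
python3 - <<'E'
from h import *
s=bot.read_state();print(s['time_s'],s['tcp_pos'],s['orientation'].round(3).tolist(),s['qpos'].round(1),s['ft_force'].round(2))
c=cap('wrist','w1.png'); print(campos(c))
E
```

```text
1.3167 [0.53096654 0.32765738 0.20381293] [[-0.185, 0.983, -0.001], [0.983, 0.185, -0.0], [0.0, -0.001, -1.0]] [24.6 14.5 75.4  0.  90.2 14. ] [-0.02  0.3  -0.74]
[0.51554156 0.40876911 0.3740121 ]
```

View pics/w1.png

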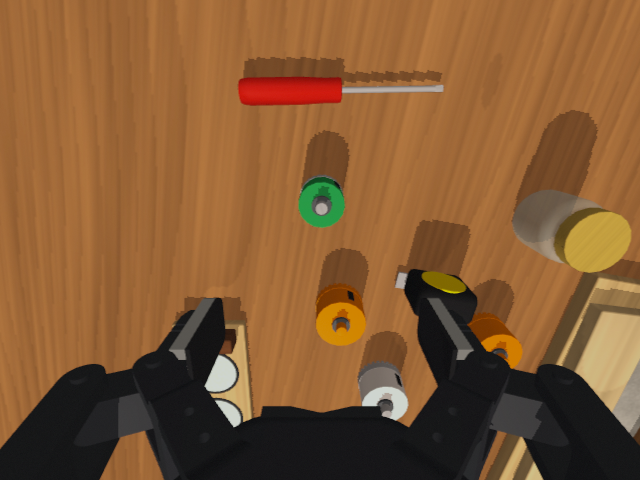

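```bash
python3 - <<'E'
from h import *
c=eyes.capture('wrist'); t=eyes.capture('top')
print('green w',saw(c,'green',(322,203)), 'hub',ray(c,(321,205),.06),'hub top',ray(t,(122.,290.5),.06))
print('white w hub',ray(c,(387,405),.06),'top',ray(t,(258.5,222.5),.06))
print('bot',ray(c,(321,190),.0))
s=bot.read_state()['tcp_pos'];R,_=cv2.Rodrigues(c['rvec']);print(cv2.projectPoints(np.array([[s[0],s[1],s[2]],[s[0],s[1],0]]),c['rvec'],c['tvec'],c['mtx'],None)[0])
E
```

```text
green w (array([0.52992941, 0.33235583]), np.float64(0.044975214887966394), np.float64(0.04986933572448367), array([321.34558824, 202.42647059])) hub [0.52904571 0.33457084 0.06      ] hub top [0.53071789 0.32940464 0.06      ]
white w hub [0.65019406 0.11131142 0.06      ] top [0.65221474 0.09570766 0.06      ]
bot [0.52852408 0.33726959 0.        ]
[[[321.46489998 277.66679316]]

 [[321.27149841 198.05835647]]]
```

```bash
python3 - <<'E'
from h import *
t=eyes.capture('top');s=eyes.capture('scene');w=eyes.capture('wrist')
i=cv2.cvtColor(s['image'],cv2.COLOR_RGB2BGR);ps=((382,244),(423,165),(137,308),(290,285))
cv2.imwrite('pics/crop1.png',np.hstack([cv2.resize(i[y-25:y+25,x-25:x+25],(200,200),interpolation=0) for x,y in ps]))
for n,p in zip(('white','green','yellow','blue'),ps): print(n,saw(s,n,p,rad=22)[:3])
iw=cv2.cvtColor(w['image'],cv2.COLOR_RGB2BGR)
cv2.imwrite('pics/crop2.png',np.hstack([cv2.resize(iw[y-40:y+40,x-40:x+40],(320,320),interpolation=0) for x,y in ((385,400),(220,372))]))
g=lambda P:[cv2.projectPoints(np.array([P],float),c['rvec'],c['tvec'],c['mtx'],None)[0].ravel().round(1) for c in(t,s,w)]
print(g((.435,.0763,.012)),g((.4765,-.1444,.012)))
print(w['mtx'],w['rvec'],w['tvec'])
E
```

```text
white (array([0.65603309, 0.09364952]), np.float64(0.055961817712663724), np.float64(0.0833132617178175))
green (array([0.53520682, 0.32372058]), np.float64(0.04381984199396226), np.float64(0.0827539455360986))
yellow (array([ 0.52953115, -0.33515211]), np.float64(0.034770590384696515), np.float64(0.039673015330752515))
blue (array([ 0.64488733, -0.10939996]), np.float64(0.022489425032759747), np.float64(0.036940940593388705))
[array([269.4, 345.7]), array([305.5, 194.5]), array([213.9, 372.5])] [array([391.9, 323.9]), array([224.6, 250.8]), array([228.7, 493.5])]
[[337.6808624    0.         320.84947424]
 [  0.         337.6808624  233.37470728]
 [  0.           0.           1.        ]] [-2.80999098 -0.26160029 -0.04230717] [-0.58171844  0.17347075  0.45227193]
```

View pics/crop1.png

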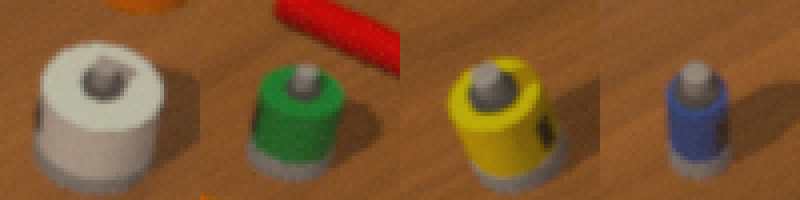

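View pics/crop2.png

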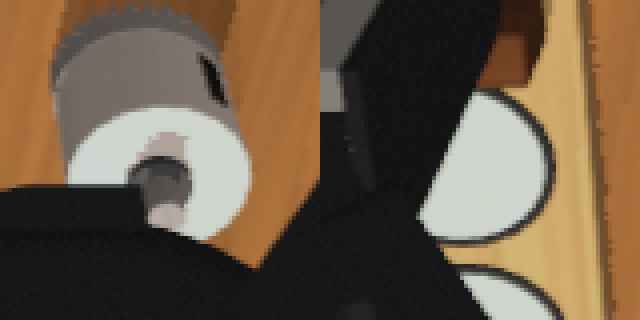

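Request:
play_rows([
  [[0,0,0,0,0.1,-3,100],[0,0,0,0,0.2,-6,100],[0,0,0,0,0.2,-9,100],[0,0,0,0,0.2,-10,100],[0,0,0,0,0.2,-10,100],[0,0,0,0,0.2,-10,100]],
])

```text
time_s: 2.12
tcp_pos: [0.5315, 0.3298, 0.1053]
orientation: [[-0.184, 0.983, 0.0], [0.983, 0.184, 0.0], [0.0, 0.0, -1.0]]
ft_force: [-0.4, -0.3, 0.6]
grip_width: 0.0853
```

```bash
python3 - <<'E'
from h import *
c=cap('wrist','w2.png'); s=bot.read_state()['tcp_pos'];print(s)
print(saw(c,'green',(322,250),rad=120))
E
```

```text
[0.53198342 0.33001477 0.10613254]
(array([0.53004825, 0.33215352]), np.float64(0.044884612885296396), np.float64(0.05297018666180103), array([319.72916667, 234.36979167]))
```

View pics/w2.png

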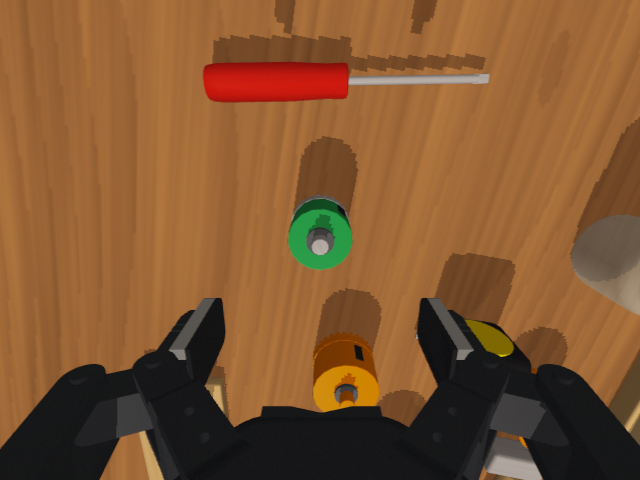

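```bash
python3 - <<'E'
from h import *
c=eyes.capture('wrist')
print(ray(c,(320,246),.06),ray(c,(320,268),.046),ray(c,(288.5,236),.046),ray(c,(352,238),.046))
print(bot.read_state()['tcp_pos'])
E
```

```text
[0.53075125 0.33149199 0.06      ] [0.53488695 0.30918365 0.046     ] [0.50798557 0.32975688 0.046     ] [0.55328902 0.33662967 0.046     ]
[0.53212752 0.3300623  0.10640137]
```

Request:
play_rows([
  [[0,0,0,-0.1,0.1,-2.5,100],[0,0,0,-0.1,0.1,-5,100],[0,0,0,-0.1,0.1,-7,100],[0,0,0,-0.1,0.1,-8.5,100],[0,0,0,-0.1,0.1,-9.3,100],[0,0,0,-0.1,0.1,-9.3,100],[0,0,0,-0.1,0.1,-9.3,80]],
])

```text
time_s: 2.8
tcp_pos: [0.531, 0.3309, 0.0125]
orientation: [[-0.184, 0.983, 0.001], [0.983, 0.184, 0.001], [0.0, 0.001, -1.0]]
ft_force: [0.2, 0.8, 0.5]
grip_width: 0.0758
```

```bash
python3 - <<'E'
from h import *
c=cap('wrist','w3.png'); s=bot.read_state();print(s['tcp_pos'],s['ft_force'],s['grip_width'])
E
```

```text
[0.53112635 0.33097703 0.01284224] [0.73555742 0.19203066 0.22160998] 0.0688500823989382
```

View pics/w3.png

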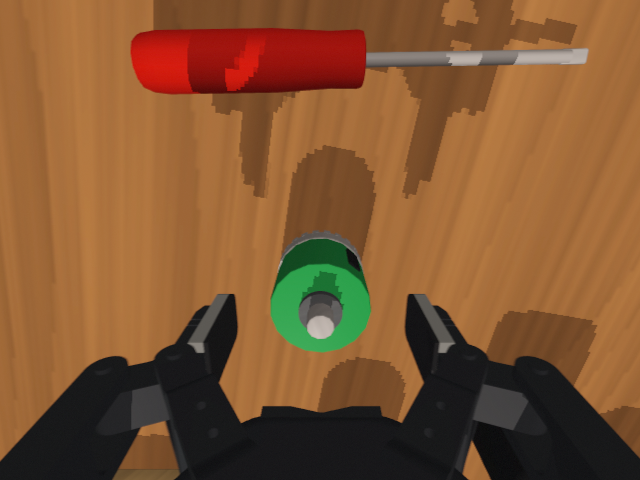

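Request:
play_rows([
  [[0,0,0,0,0,0,60],[0,0,0,0,0,0,50],[0,0,0,0,0,0,30],[0,0,0,0,0,0,20],[0,0,0,0,0,0,20],[0,0,0,0,0,0,20],[0,0,0,0,0,0,20]],
])

```text
time_s: 3.43
tcp_pos: [0.5309, 0.3309, 0.0131]
orientation: [[-0.184, 0.983, 0.002], [0.983, 0.184, 0.001], [0.0, 0.002, -1.0]]
ft_force: [-4.2, -2.8, 14.3]
grip_width: 0.0446
```

Request:
play_rows([
  [[0,0,0,0,0,1,20],[0,0,0,0,0,3,20],[0,0,0,0,0,5.5,20],[0,0,0,0,0,8,20],[0,0,0,0,0,10,20],[0,0,0,0,0,10,20]],
])

```text
time_s: 3.93
tcp_pos: [0.5319, 0.3314, 0.1166]
orientation: [[-0.184, 0.983, 0.006], [0.983, 0.184, 0.003], [0.002, 0.006, -1.0]]
ft_force: [0.5, -0.1, -1.2]
grip_width: 0.0441
```

```bash
python3 - <<'E'
from h import *
c=cap('wrist','w4.png'); s=bot.read_state();print(s['tcp_pos'],s['ft_force'],s['grip_width'])
E
```

```text
[0.53129829 0.33108238 0.1141562 ] [ 0.53353724 -0.31542259 -1.71785244] 0.0438164876274066
```

View pics/w4.png

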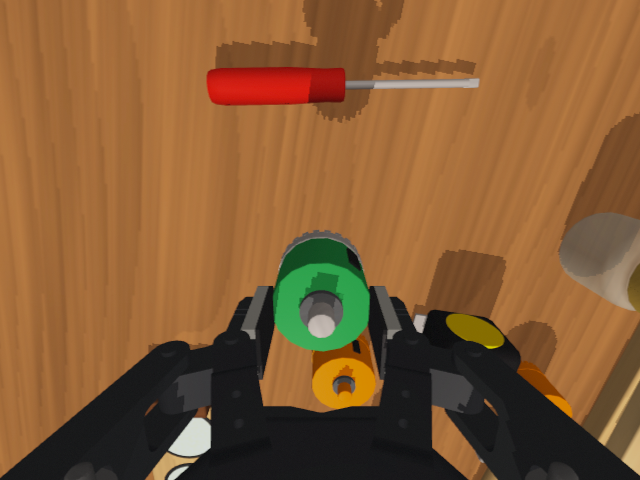

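Request:
play_rows([
  [[0,0,0,-0.2,-1,0,20],[0,0,0,-0.5,-3,0,20],[0,0,0,-1,-6,0,20],[0,0,0,-1.5,-9,0,20],[0,0,0,-2,-12,0,20],[0,0,0,-2.5,-15,0,20],[0,0,0,-3,-18,0,20],[0,0,0,-3.6,-21,0,20]],
])

```text
time_s: 4.65
tcp_pos: [0.4929, 0.1187, 0.11]
orientation: [[-0.184, 0.983, -0.002], [0.983, 0.184, -0.0], [0.0, -0.002, -1.0]]
ft_force: [1.7, 0.0, -2.0]
grip_width: 0.0439
```

Request:
play_rows([
  [[0,0,0,-0.5,-3,0,20],[0,0,0,-1,-6,0,20],[0,0,0,-1.5,-9,0,20],[0,0,0,-2,-12,0,20],[0,0,0,-2.5,-15,0,20],[0,0,0,-2.9,-17.5,0,20],[0,0,0,-3.2,-19.2,0,20],[0,0,0,-3.2,-19.2,0,20]],
])

```text
time_s: 5.32
tcp_pos: [0.4608, -0.0742, 0.1101]
orientation: [[-0.181, 0.983, -0.002], [0.983, 0.181, -0.0], [0.0, -0.002, -1.0]]
ft_force: [-0.2, 0.1, -1.4]
grip_width: 0.0441
```

Request:
play_rows([
  [[0,0,0,0,0,-1,20],[0,0,0,0,0,-3,20],[0,0,0,0,0,-4,20],[0,0,0,0,0,-5,20],[0,0,0,0,0,-5,20],[0,0,0,0,0,-5,20]],
])

```text
time_s: 5.82
tcp_pos: [0.462, -0.0709, 0.0607]
orientation: [[-0.185, 0.983, -0.001], [0.983, 0.185, 0.0], [0.001, -0.001, -1.0]]
ft_force: [-0.3, -1.1, -2.2]
grip_width: 0.0435
```

```bash
python3 - <<'E'
from h import *
c=cap('wrist','w5.png'); s=bot.read_state();print(s['time_s'],s['tcp_pos'],s['ft_force'],s['grip_width'])
E
```

```text
5.8667 [ 0.46243659 -0.07114438  0.06138196] [ 0.90447441 -0.61810707 -1.42688283] 0.0440612502928771
```

View pics/w5.png

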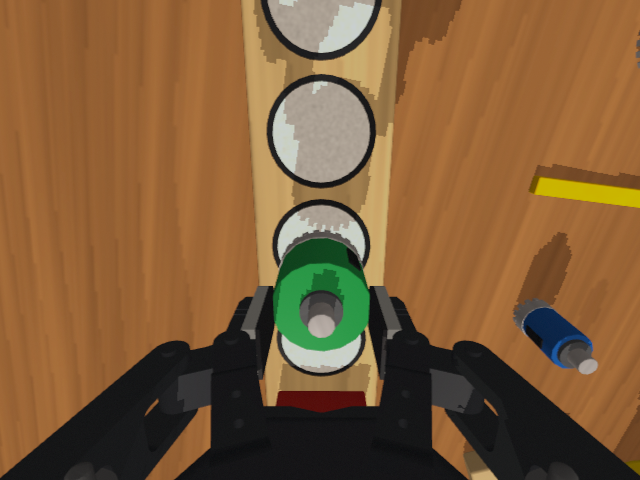

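Request:
play_rows([
  [[0,0,0,0,0,-1,20],[0,0,0,0,0,-2,20],[0,0,0,0,0,-2.8,20],[0,0,0,0,0,-3.3,20],[0,0,0,0,0,-3.6,20],[0,0,0,0,0,-3.75,20],[0,0,0,0,0,-3.75,20],[0,0,0,0,0,-3.75,20]],
])

```text
time_s: 6.53
tcp_pos: [0.462, -0.0714, 0.025]
orientation: [[-0.184, 0.983, -0.001], [0.983, 0.184, -0.0], [-0.0, -0.001, -1.0]]
ft_force: [-17.3, 4.3, 31.6]
grip_width: 0.0443
```

```bash
python3 - <<'E'
from h import *
c=cap('wrist','w6.png'); s=bot.read_state();print(s['time_s'],s['tcp_pos'],s['ft_force'],s['grip_width'])
E
```

```text
6.5833 [ 0.46205484 -0.07144861  0.02499778] [-16.94131236   3.32555492  31.06052918] 0.044047899985445525
```

View pics/w6.png

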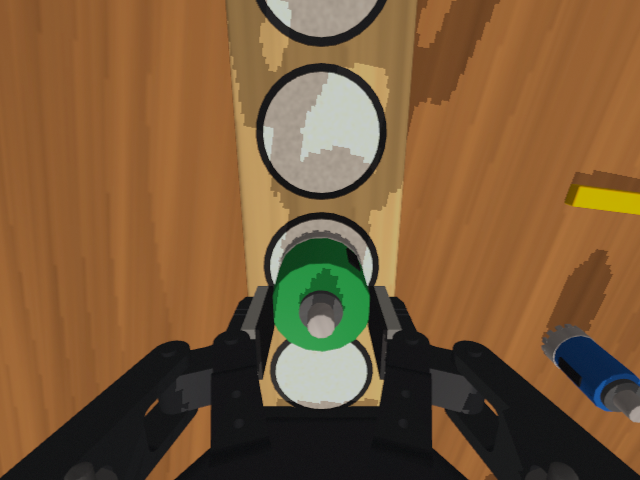

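Request:
play_rows([
  [[0,0,0,0,0,0.1,20],[0,0,0,0,0,0.1,60],[0,0,0,0,0,0.1,80],[0,0,0,0,0,0.1,100],[0,0,0,0,0,0.1,100],[0,0,0,0,0,0.1,100]],
])

```text
time_s: 7.08
tcp_pos: [0.4623, -0.0714, 0.0245]
orientation: [[-0.184, 0.983, -0.0], [0.983, 0.184, 0.0], [0.0, -0.0, -1.0]]
ft_force: [0.5, 0.1, 0.0]
grip_width: 0.085
```

Request:
play_rows([
  [[0,0,0,0,0,1,100],[0,0,0,0,0,3,100],[0,0,0,0,0,6,100],[0,0,0,0,0,9,100],[0,0,0,0,0,10,100],[0,0,0,0,0,10,100]],
])

```text
time_s: 7.58
tcp_pos: [0.4636, -0.0718, 0.128]
orientation: [[-0.184, 0.983, 0.005], [0.983, 0.184, -0.002], [-0.002, 0.004, -1.0]]
ft_force: [0.2, 0.5, -0.9]
grip_width: 0.0856
```

```bash
python3 - <<'E'
from h import *
c=cap('wrist','w7.png'); s=bot.read_state();print(s['time_s'],s['tcp_pos'],s['ft_force'],s['grip_width'])
E
```

```text
7.6333 [ 0.46286282 -0.07156651  0.12594792] [ 0.10556777  0.77311032 -0.26330472] 0.08506206977310589
```

View pics/w7.png

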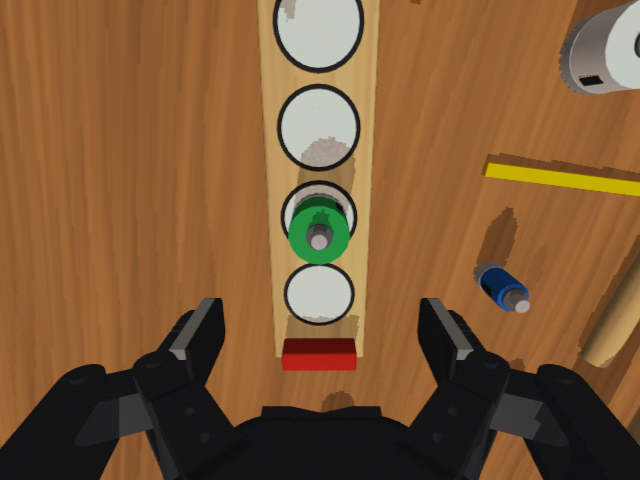

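```bash
python3 - <<'E'
from h import *
c=eyes.capture('wrist'); t=eyes.capture('top')
print(ray(c,(522,306),.06),ray(t,(370.2,234.6),.06),ray(t,(370,235),.046)); print(saw(c,'blue',(505,290)))
print('green',ray(c,(319,242),.072),saw(c,'green',(319,230),.012,60)[:3])
E
```

```text
[ 0.63010826 -0.09824726  0.06      ] [ 0.63320924 -0.10021058  0.06      ] [ 0.63403965 -0.10118835  0.046     ]
(array([ 0.63013046, -0.0982541 ]), np.float64(0.025821960761082514), np.float64(0.04726897232902241), array([506.01818182, 291.21818182]))
green [ 0.46093756 -0.07024237  0.072     ] (array([ 0.46174061, -0.07076132]), np.float64(0.046343653202695644), np.float64(0.05317993318243299))
```

Request:
play_rows([
  [[0,0,0,2.5,-0.4,0,100],[0,0,0,5.5,-1,0,100],[0,0,0,8.5,-1.5,0,100],[0,0,0,11.5,-2,0,100],[0,0,0,14.5,-2.5,0,100],[0,0,0,16.9,-2.8,-1,100],[0,0,0,16.9,-2.8,-2,100],[0,0,0,16.9,-2.8,-2,100]],
])

```text
time_s: 8.4
tcp_pos: [0.6303, -0.099, 0.1003]
orientation: [[-0.184, 0.983, -0.006], [0.983, 0.184, 0.002], [0.003, -0.006, -1.0]]
ft_force: [-1.0, 0.3, -1.4]
grip_width: 0.0855
```

```bash
python3 - <<'E'
from h import *
c=cap('wrist','w8.png'); s=bot.read_state();print(s['time_s'],s['tcp_pos'],s['ft_force'],s['grip_width'])
print(saw(c,'blue',(320,240),rad=100))
E
```

```text
8.45 [ 0.62998843 -0.09906508  0.10192154] [-0.77862741 -0.09389127  0.91929181] 0.08556802682705278
(array([ 0.63298282, -0.09815619]), np.float64(0.025636601545618663), np.float64(0.03440429935843001), array([325.67213115, 239.7295082 ]))
```

View pics/w8.png

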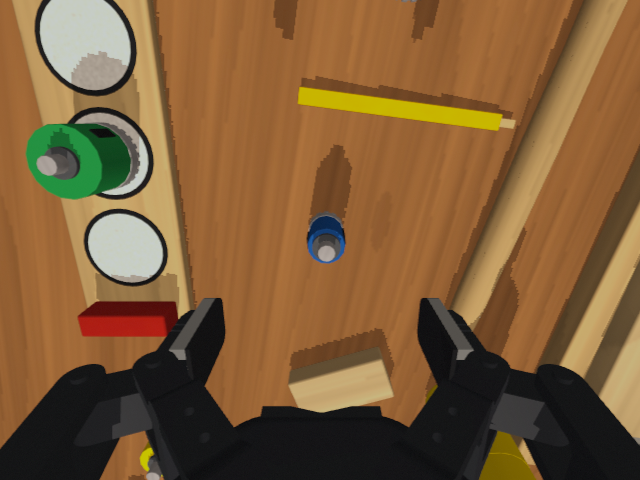

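Request:
play_rows([
  [[0,0,0,0.25,0.05,-2.5,100],[0,0,0,0.25,0.05,-5,100],[0,0,0,0.25,0.05,-7,100],[0,0,0,0.25,0.05,-8.5,100],[0,0,0,0.25,0.05,-9.2,100],[0,0,0,0.25,0.05,-9.2,70],[0,0,0,0.25,0.05,-9.2,55],[0,0,0,0.25,0.05,-9.2,55]],
])

```text
time_s: 9.12
tcp_pos: [0.6343, -0.0991, 0.0142]
orientation: [[-0.184, 0.983, 0.002], [0.983, 0.184, -0.0], [-0.001, 0.001, -1.0]]
ft_force: [-0.6, -0.1, 1.1]
grip_width: 0.0517
```

```bash
python3 - <<'E'
from h import *
c=cap('wrist','w9.png'); s=bot.read_state();print(s['time_s'],s['tcp_pos'],s['ft_force'],s['grip_width'])
E
```

```text
9.1667 [ 0.63433269 -0.09904505  0.01414304] [ 0.25150877 -0.66287866 -0.26315172] 0.04710393923663088
```

View pics/w9.png

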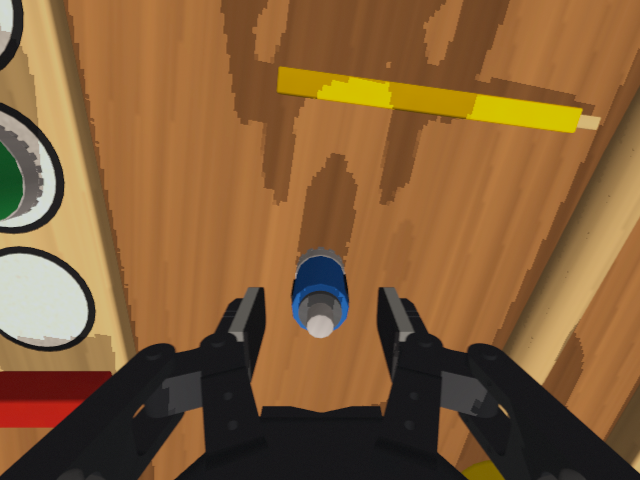

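Request:
play_rows([
  [[0,0,0,0,0,0,40],[0,0,0,0,0,0,30],[0,0,0,0,0,0,15],[0,0,0,0,0,0,5],[0,0,0,0,0,0,5],[0,0,0,0,0,0,5],[0,0,0,0,0,0,5]],
])

```text
time_s: 9.75
tcp_pos: [0.6343, -0.0991, 0.0138]
orientation: [[-0.184, 0.983, 0.001], [0.983, 0.184, -0.0], [-0.001, 0.001, -1.0]]
ft_force: [-1.7, -0.5, 9.5]
grip_width: 0.0243
```

Request:
play_rows([
  [[0,0,0,0,0,1,5],[0,0,0,0,0,3,5],[0,0,0,0,0,5.5,5],[0,0,0,0,0,8,5],[0,0,0,0,0,10,5],[0,0,0,-1,1,10,5],[0,0,0,-3,2.7,10,5],[0,0,0,-5,4.5,10,5]],
])

```text
time_s: 10.42
tcp_pos: [0.5833, -0.0538, 0.1133]
orientation: [[-0.183, 0.983, 0.0], [0.983, 0.183, -0.0], [-0.0, 0.0, -1.0]]
ft_force: [-0.6, 0.5, -0.8]
grip_width: 0.0239
```

```bash
python3 - <<'E'
from h import *
c=cap('wrist','w10.png'); s=bot.read_state();print(s['time_s'],s['tcp_pos'],s['ft_force'],s['grip_width'])
E
```

```text
10.4667 [ 0.58025603 -0.05057128  0.11339313] [3.42971079 4.40356096 0.38160339] 0.02406174182743418
```

View pics/w10.png

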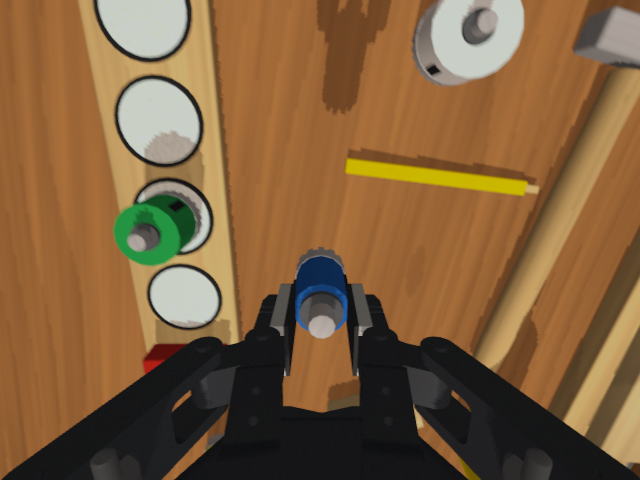

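Request:
play_rows([
  [[0,0,0,-2,1.8,0,5],[0,0,0,-4.5,4,0,5],[0,0,0,-7,6.1,0,5],[0,0,0,-9.5,8.3,0,5],[0,0,0,-12,10.5,0,5],[0,0,0,-14,12.3,0,5],[0,0,0,-14.85,13,0,5],[0,0,0,-14.85,13,-1,5]],
])

```text
time_s: 11.13
tcp_pos: [0.435, 0.0774, 0.1048]
orientation: [[-0.186, 0.983, 0.004], [0.983, 0.186, 0.0], [-0.0, 0.004, -1.0]]
ft_force: [0.4, -0.4, 0.7]
grip_width: 0.0239
```

Request:
play_rows([
  [[0,0,0,0,0,-1.5,5],[0,0,0,0,0,-3,5],[0,0,0,0,0,-4.5,5],[0,0,0,0,0,-5.5,5],[0,0,0,0,0,-6,5],[0,0,0,0,0,-6,5]],
])

```text
time_s: 11.63
tcp_pos: [0.4352, 0.0757, 0.0418]
orientation: [[-0.184, 0.983, -0.002], [0.983, 0.184, -0.0], [0.0, -0.002, -1.0]]
ft_force: [-0.1, -0.1, -0.8]
grip_width: 0.024
```

```bash
python3 - <<'E'
from h import *
c=cap('wrist','w11.png'); s=bot.read_state();print(s['time_s'],s['tcp_pos'],s['ft_force'],s['grip_width'])
E
```

```text
11.6833 [0.43549154 0.07584322 0.04257835] [ 1.19361603 -0.53600508 -0.37950233] 0.023978921294499977
```

View pics/w11.png

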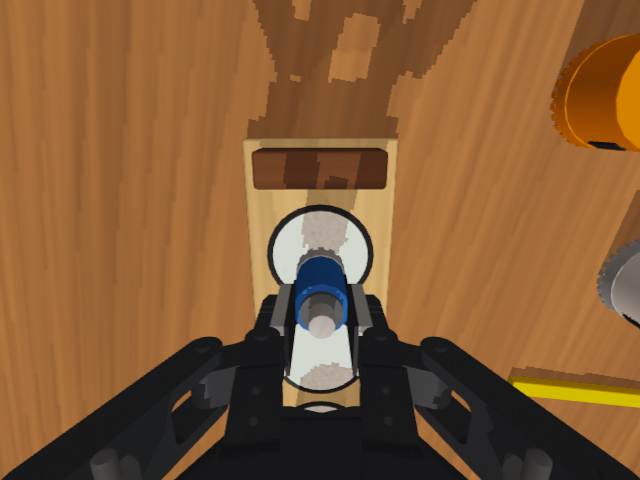

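Request:
play_rows([
  [[0,0,0,0,0,-0.7,5],[0,0,0,0,0,-1.2,5],[0,0,0,0,0,-1.5,5],[0,0,0,0,0,-1.7,5],[0,0,0,0,0,-1.7,5],[0,0,0,0,0,-1.7,5]],
])

```text
time_s: 12.18
tcp_pos: [0.4354, 0.0761, 0.026]
orientation: [[-0.184, 0.983, 0.0], [0.983, 0.184, -0.0], [-0.0, 0.0, -1.0]]
ft_force: [-2.4, -1.6, 4.2]
grip_width: 0.0241
```

Light contact (4 N). Release and rise.

Request:
play_rows([
  [[0,0,0,0,0,0,40],[0,0,0,0,0,0,70],[0,0,0,0,0,0,100],[0,0,0,0,0,0,100],[0,0,0,0,0,0,100],[0,0,0,0,0,0,100]],
])

```text
time_s: 12.68
tcp_pos: [0.4353, 0.0761, 0.0257]
orientation: [[-0.184, 0.983, -0.0], [0.983, 0.184, 0.0], [0.0, -0.0, -1.0]]
ft_force: [0.1, -0.1, -0.3]
grip_width: 0.0852
```

Request:
play_rows([
  [[0,0,0,0,0,1,100],[0,0,0,0,0,3,100],[0,0,0,0,0,6,100],[0,0,0,0,0,9,100],[0,0,0,0,0,10,100],[0,0,0,0,0,10,100],[0,0,0,0,0,10,100]],
])

```text
time_s: 13.27
tcp_pos: [0.4354, 0.0761, 0.126]
orientation: [[-0.184, 0.983, 0.001], [0.983, 0.184, 0.0], [-0.0, 0.001, -1.0]]
ft_force: [-0.1, 0.5, -1.4]
grip_width: 0.0854
```

```bash
python3 - <<'E'
from h import *
c=cap('wrist','w12.png'); s=bot.read_state();print(s['time_s'],s['tcp_pos'],s['ft_force'],s['grip_width'])
print(saw(c,'blue',(320,240),.012,rad=100))
E
```

```text
13.3167 [0.43496143 0.07609142 0.12511636] [ 0.59355223  1.19081284 -1.36836439] 0.08560414237580617
(array([0.43424196, 0.07683573]), np.float64(0.025416129115631392), np.float64(0.033673201158015365), array([319.99152542, 233.21186441]))
```

View pics/w12.png

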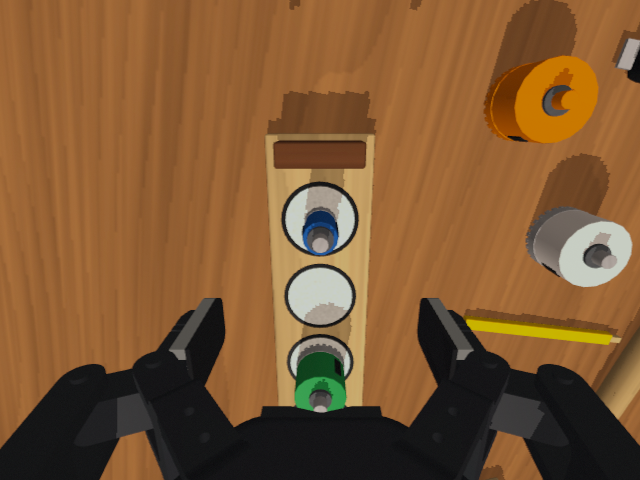

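```bash
python3 - <<'E'
from h import *
c=eyes.capture('wrist')
print(ray(c,(602,258),.06), saw(c,'white',(580,245),rad=55)); print(bot.read_state()['tcp_pos'])
E
```

```text
[0.64502294 0.09995634 0.06      ] (array([0.65249631, 0.09792936]), np.float64(0.056386815308249405), np.float64(0.05631594502223514), array([596.59693878, 254.68877551]))
[0.43473165 0.07607238 0.1246998 ]
```

Request:
play_rows([
  [[0,0,0,2,0.2,0,100],[0,0,0,5,0.5,0,100],[0,0,0,8.5,0.9,0,100],[0,0,0,12,1.2,0,100],[0,0,0,15.5,1.6,0,100],[0,0,0,19,1.9,0,100],[0,0,0,21.6,2.1,-1,100],[0,0,0,21.6,2.1,-1.5,100]],
])

```text
time_s: 14.03
tcp_pos: [0.6539, 0.0971, 0.107]
orientation: [[-0.184, 0.983, -0.003], [0.983, 0.184, -0.0], [0.001, -0.003, -1.0]]
ft_force: [-0.1, -0.4, 0.1]
grip_width: 0.0855
```

Request:
play_rows([
  [[0,0,0,0,0,0,100],[0,0,0,0,0,0,100],[0,0,0,0,0,0,100]],
])

```text
time_s: 14.28
tcp_pos: [0.6505, 0.0971, 0.1107]
orientation: [[-0.184, 0.983, -0.001], [0.983, 0.184, -0.0], [0.0, -0.001, -1.0]]
ft_force: [-0.1, 0.2, 0.4]
grip_width: 0.0851
```

```bash
python3 - <<'E'
from h import *
c=cap('wrist','w13.png'); s=bot.read_state();print(s['time_s'],s['tcp_pos'],s['ft_force'],s['grip_width'])
print(saw(c,'white',(320,240),rad=60))
E
```

```text
14.3333 [0.6506799  0.09709078 0.11122933] [ 0.09275833 -0.93993331 -0.38000559] 0.08558729632121816
(array([0.65316177, 0.09909928]), np.float64(0.05649039730304205), np.float64(0.0557413562835217), array([325.38388626, 237.38388626]))
```

View pics/w13.png

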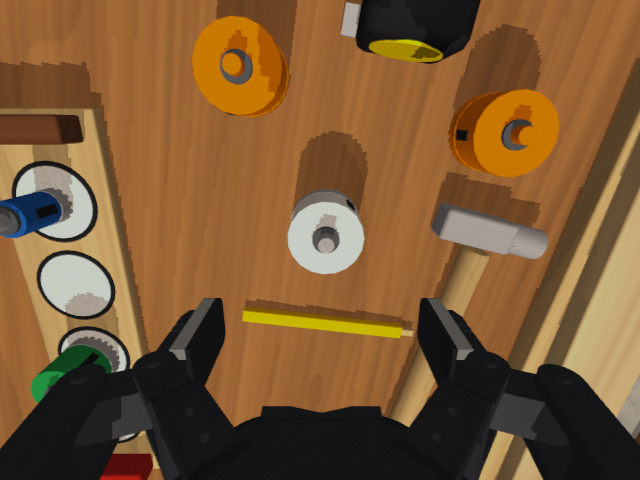

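Request:
play_rows([
  [[0,0,0,0.25,0.15,-2.5,100],[0,0,0,0.25,0.15,-4,100],[0,0,0,0.25,0.15,-5,100],[0,0,0,0.25,0.15,-5,100],[0,0,0,0.25,0.15,-5,100]],
])

```text
time_s: 14.75
tcp_pos: [0.6536, 0.0985, 0.0613]
orientation: [[-0.184, 0.983, 0.0], [0.983, 0.184, -0.0], [-0.0, 0.0, -1.0]]
ft_force: [-0.0, -0.0, -0.2]
grip_width: 0.0852
```

```bash
python3 - <<'E'
from h import *
c=cap('wrist','w14.png'); s=bot.read_state();print(s['time_s'],s['tcp_pos'],s['ft_force'],s['grip_width'])
E
```

```text
14.8 [0.65405764 0.09857987 0.06192989] [ 0.16230483  0.46085153 -0.30716563] 0.08517634436166695
```

View pics/w14.png

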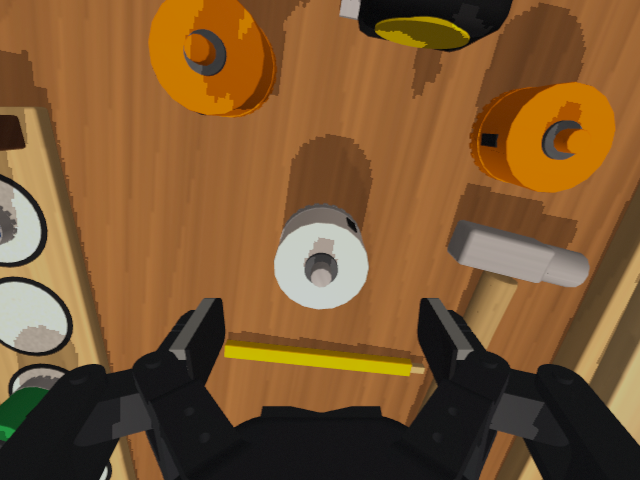

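Centred (cup 275–368, column mid 321). Continue down, close, lift.

Request:
play_rows([
  [[0,0,0,0,0,-2,100],[0,0,0,0,0,-3.5,100],[0,0,0,0,0,-4.6,100],[0,0,0,0,0,-5.1,100],[0,0,0,0,0,-5.1,80],[0,0,0,0,0,-5.1,70],[0,0,0,0,0,-5.1,60],[0,0,0,0,0,-5.1,40]],
])

```text
time_s: 15.47
tcp_pos: [0.6545, 0.0986, 0.0116]
orientation: [[-0.184, 0.983, 0.002], [0.983, 0.184, 0.0], [-0.0, 0.002, -1.0]]
ft_force: [-3.6, -0.9, 8.2]
grip_width: 0.0546
```

Request:
play_rows([
  [[0,0,0,0,0,0,35],[0,0,0,0,0,0,35],[0,0,0,0,0,0,35],[0,0,0,0,0,0,35],[0,0,0,0,0,0,35]],
])

```text
time_s: 15.88
tcp_pos: [0.6545, 0.0986, 0.0116]
orientation: [[-0.184, 0.983, 0.002], [0.983, 0.184, 0.0], [-0.0, 0.002, -1.0]]
ft_force: [-3.6, -0.4, 7.1]
grip_width: 0.0542
```

Request:
play_rows([
  [[0,0,0,0,0,1,35],[0,0,0,0,0,3,35],[0,0,0,0,0,5.5,35],[0,0,0,0,0,8,35],[0,0,0,0,0,10,35],[0,0,0,0,0,11,35],[0,0,0,0,0,11,35]],
])

```text
time_s: 16.47
tcp_pos: [0.6549, 0.0987, 0.123]
orientation: [[-0.184, 0.983, 0.004], [0.983, 0.184, 0.0], [-0.001, 0.004, -1.0]]
ft_force: [-0.5, 0.6, -1.9]
grip_width: 0.0541
```

```bash
python3 - <<'E'
from h import *
c=cap('wrist','w15.png'); s=bot.read_state();print(s['time_s'],s['tcp_pos'],s['ft_force'],s['grip_width'])
E
```

```text
16.5167 [0.65421698 0.09861882 0.12075843] [ 0.27861906  0.2219764  -2.11966449] 0.054555655565415806
```

View pics/w15.png

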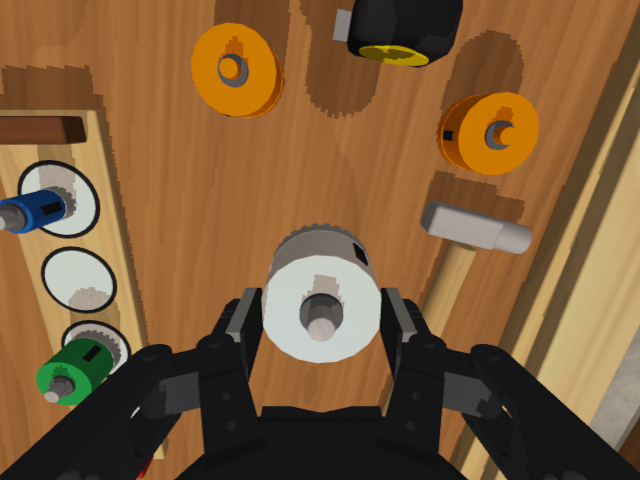

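Request:
play_rows([
  [[0,0,0,-0.5,-0.8,0,35],[0,0,0,-1.8,-2.5,0,35],[0,0,0,-3.4,-4.8,0,35],[0,0,0,-5,-7,0,35],[0,0,0,-6.7,-9.2,0,35],[0,0,0,-8.3,-11.5,0,35],[0,0,0,-10,-13.8,0,35],[0,0,0,-11.6,-16,0,35]],
])

```text
time_s: 17.18
tcp_pos: [0.5356, -0.0626, 0.118]
orientation: [[-0.184, 0.983, -0.003], [0.983, 0.184, 0.0], [0.001, -0.002, -1.0]]
ft_force: [-0.0, 0.4, -1.4]
grip_width: 0.0537
```

Request:
play_rows([
  [[0,0,0,-1.6,-2.2,0,35],[0,0,0,-3.2,-4.4,0,35],[0,0,0,-4.6,-6.4,0,35],[0,0,0,-5.7,-7.8,0,35],[0,0,0,-6.1,-8.3,-1,35],[0,0,0,-6.1,-8.3,-2,35],[0,0,0,-6.1,-8.3,-4,35],[0,0,0,-6.1,-8.3,-5,35]],
])

```text
time_s: 17.85
tcp_pos: [0.4758, -0.1433, 0.0664]
orientation: [[-0.184, 0.983, -0.003], [0.983, 0.184, 0.002], [0.002, -0.003, -1.0]]
ft_force: [-0.1, 0.0, -1.8]
grip_width: 0.0536
```

Request:
play_rows([
  [[0,0,0,0,0,-1,35],[0,0,0,0,0,-2,35],[0,0,0,0,0,-2.5,35],[0,0,0,0,0,-2.5,35],[0,0,0,0,0,-2.5,35]],
])

```text
time_s: 18.27
tcp_pos: [0.477, -0.1443, 0.0447]
orientation: [[-0.184, 0.983, -0.0], [0.983, 0.184, 0.0], [0.0, -0.0, -1.0]]
ft_force: [-0.1, -0.6, -2.2]
grip_width: 0.0539
```

```bash
python3 - <<'E'
from h import *
c=cap('wrist','w16.png'); s=bot.read_state();print(s['time_s'],s['tcp_pos'],s['ft_force'],s['grip_width'])
E
```

```text
18.3167 [ 0.47715036 -0.14442736  0.04511915] [ 0.18886878  0.35450499 -2.05552573] 0.053894720205205984
```

View pics/w16.png

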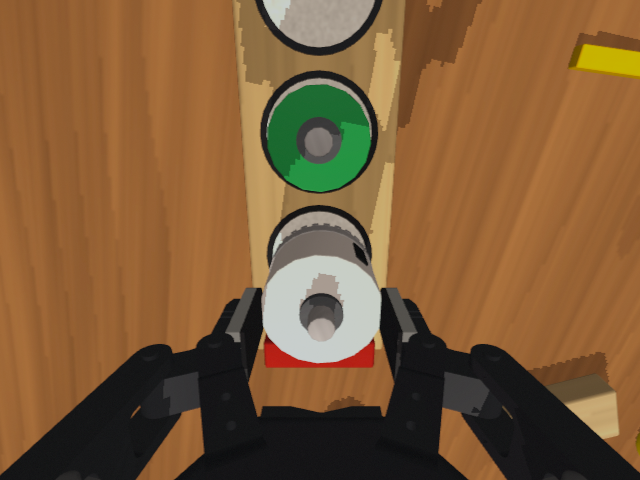

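Request:
play_rows([
  [[0,0,0,0,0,-0.8,35],[0,0,0,0,0,-1.4,35],[0,0,0,0,0,-1.8,35],[0,0,0,0,0,-2.05,35],[0,0,0,0,0,-2.05,35],[0,0,0,0,0,-2.05,35]],
])

```text
time_s: 18.82
tcp_pos: [0.4768, -0.1444, 0.024]
orientation: [[-0.184, 0.983, -0.0], [0.983, 0.184, 0.0], [0.0, -0.0, -1.0]]
ft_force: [0.6, 0.2, -2.1]
grip_width: 0.0543
```

Request:
play_rows([
  [[0,0,0,0,0,-0.05,35],[0,0,0,0,0,-0.05,35],[0,0,0,0,0,-0.05,60],[0,0,0,0,0,-0.05,80],[0,0,0,0,0,-0.05,100],[0,0,0,0,0,-0.05,100],[0,0,0,0,0,-0.05,100]],
])

```text
time_s: 19.4
tcp_pos: [0.4769, -0.1444, 0.0237]
orientation: [[-0.184, 0.983, 0.0], [0.983, 0.184, -0.0], [-0.0, 0.0, -1.0]]
ft_force: [0.1, 0.2, -0.9]
grip_width: 0.0852
```

Request:
play_rows([
  [[0,0,0,0,0,1,100],[0,0,0,0,0,3,100],[0,0,0,0,0,6,100],[0,0,0,0,0,9,100],[0,0,0,0,0,10,100],[0,0,0,0,0,10,100],[0,0,0,0,0,10,100]],
])

```text
time_s: 19.98
tcp_pos: [0.4769, -0.1445, 0.1241]
orientation: [[-0.184, 0.983, 0.001], [0.983, 0.184, -0.0], [-0.001, 0.001, -1.0]]
ft_force: [-0.0, 0.5, -1.3]
grip_width: 0.0853
```

```bash
python3 - <<'E'
from h import *
c=cap('wrist','w17.png'); s=bot.read_state();print(s['time_s'],s['tcp_pos'],s['ft_force'],s['grip_width'])
t=eyes.capture('top'); print(saw(t,'yellow',(499,297),rad=24))
E
```

```text
20.0333 [ 0.47648141 -0.14426179  0.12308346] [-0.11439538 -0.45377369 -0.75891106] 0.08541583881646281
(array([ 0.52714357, -0.33041904]), np.float64(0.035063637767332456), np.float64(0.03687397376838564), array([500.55913978, 297.48387097]))
```

View pics/w17.png

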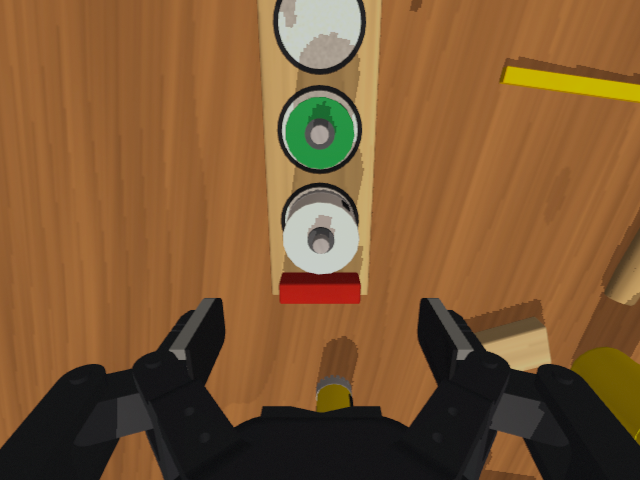

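Request:
play_rows([
  [[0,0,0,0.6,-2,0,100],[0,0,0,1.4,-5,0,100],[0,0,0,2.3,-8.5,0,100],[0,0,0,3.2,-12,0,100],[0,0,0,4.1,-15.5,0,100],[0,0,0,5,-18.8,-0.5,100],[0,0,0,5,-18.8,-1,100],[0,0,0,5,-18.8,-1,100]],
])

```text
time_s: 20.75
tcp_pos: [0.5259, -0.3332, 0.1105]
orientation: [[-0.182, 0.983, -0.004], [0.983, 0.182, 0.003], [0.003, -0.003, -1.0]]
ft_force: [-0.5, 1.1, -0.3]
grip_width: 0.0857
```

Request:
play_rows([
  [[0,0,0,0,0,0,100],[0,0,0,0,0,0,100],[0,0,0,0,0,0,100]],
])

```text
time_s: 21.0
tcp_pos: [0.5269, -0.3315, 0.114]
orientation: [[-0.185, 0.983, 0.0], [0.983, 0.185, -0.0], [-0.0, 0.0, -1.0]]
ft_force: [0.4, -0.1, -0.2]
grip_width: 0.0852
```

```bash
python3 - <<'E'
from h import *
c=cap('wrist','w18.png'); s=bot.read_state();print(s['time_s'],s['tcp_pos'],s['ft_force'],s['grip_width'])
print(saw(c,'yellow',(320,240),rad=60))
E
```

```text
21.05 [ 0.52692443 -0.33160471  0.11416167] [ 0.3109556  -0.18453974  0.31985977] 0.0853947075559982
(array([ 0.52479161, -0.33002665]), np.float64(0.03592840079981943), np.float64(0.04373214297952075), array([319.36666667, 231.85333333]))
```

View pics/w18.png

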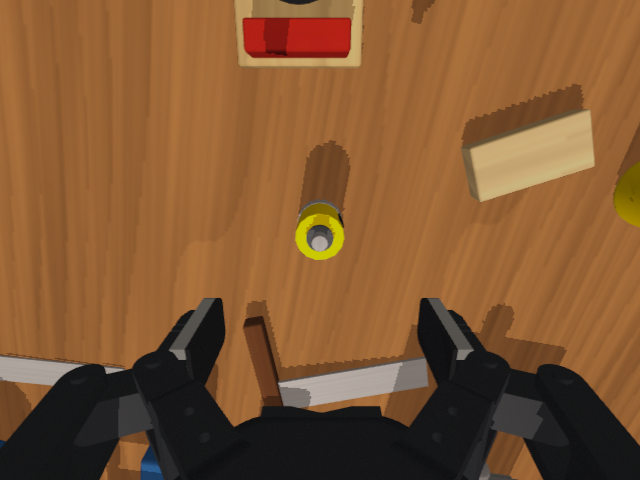

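Request:
play_rows([
  [[0,0,0,-0.15,0.1,-3,100],[0,0,0,-0.15,0.1,-6,100],[0,0,0,-0.15,0.1,-8,100],[0,0,0,-0.15,0.1,-9.5,100],[0,0,0,-0.15,0.1,-10.2,100],[0,0,0,-0.15,0.1,-10.2,80],[0,0,0,-0.15,0.1,-10.2,65],[0,0,0,-0.15,0.1,-10.2,65]],
])

```text
time_s: 21.72
tcp_pos: [0.5259, -0.3317, 0.0131]
orientation: [[-0.184, 0.983, 0.001], [0.983, 0.184, -0.001], [-0.001, 0.001, -1.0]]
ft_force: [0.6, -0.7, -0.2]
grip_width: 0.0556
```

```bash
python3 - <<'E'
from h import *
c=cap('wrist','w19.png'); s=bot.read_state();print(s['time_s'],s['tcp_pos'],s['ft_force'],s['grip_width'])
E
```

```text
21.7667 [ 0.52588273 -0.33172344  0.01307851] [-0.56709752  0.82913342  0.1875907 ] 0.05557976600789382
```

View pics/w19.png

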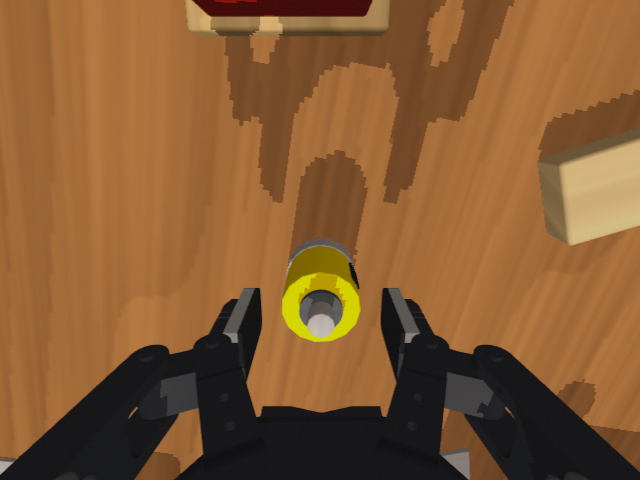

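Request:
play_rows([
  [[0,0,0,0,0,0,50],[0,0,0,0,0,0,40],[0,0,0,0,0,0,25],[0,0,0,0,0,0,15],[0,0,0,0,0,0,15],[0,0,0,0,0,0,15],[0,0,0,0,0,0,15]],
])

```text
time_s: 22.35
tcp_pos: [0.5258, -0.3317, 0.0131]
orientation: [[-0.184, 0.983, 0.001], [0.983, 0.184, -0.001], [-0.001, 0.001, -1.0]]
ft_force: [-1.8, 2.5, 10.8]
grip_width: 0.0345
```

Request:
play_rows([
  [[0,0,0,0,0,1,15],[0,0,0,0,0,3,15],[0,0,0,0,0,5.5,15],[0,0,0,0,0,8,15],[0,0,0,0,0,10,15],[0,0,0,0,0,12,15],[0,0,0,0,0,13,15],[0,0,0,0,0,13,15]],
])

```text
time_s: 23.02
tcp_pos: [0.526, -0.332, 0.1445]
orientation: [[-0.184, 0.983, 0.003], [0.983, 0.184, -0.002], [-0.003, 0.002, -1.0]]
ft_force: [-0.3, -0.2, -0.7]
grip_width: 0.0344
```

```bash
python3 - <<'E'
from h import *
c=cap('wrist','w20.png'); s=bot.read_state();print(s['time_s'],s['tcp_pos'],s['ft_force'],s['grip_width'])
E
```

```text
23.0667 [ 0.52556052 -0.33162956  0.14246684] [ 0.33394582 -0.40835757 -1.90255536] 0.03430430384054864
```

View pics/w20.png

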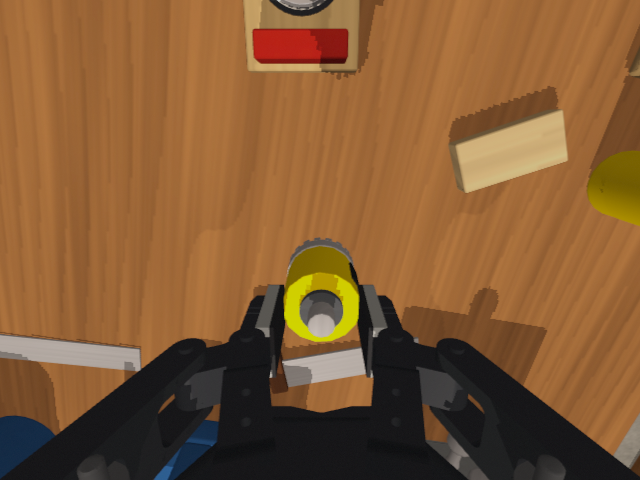

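Request:
play_rows([
  [[0,0,0,-0.2,1,0,15],[0,0,0,-0.6,3,0,15],[0,0,0,-1.2,5.5,0,15],[0,0,0,-1.8,8,0,15],[0,0,0,-2.4,10.5,0,15],[0,0,0,-3,13,0,15],[0,0,0,-3.6,15.5,0,15],[0,0,0,-4.1,18,0,15]],
])

```text
time_s: 23.73
tcp_pos: [0.4829, -0.1494, 0.1401]
orientation: [[-0.184, 0.983, -0.002], [0.983, 0.184, 0.001], [0.001, -0.002, -1.0]]
ft_force: [-0.5, -0.0, -1.6]
grip_width: 0.0341
```

Request:
play_rows([
  [[0,0,0,-0.6,2.5,0,15],[0,0,0,-1.1,5,0,15],[0,0,0,-1.7,7.5,0,15],[0,0,0,-2.3,10,0,15],[0,0,0,-2.9,12.5,0,15],[0,0,0,-3.3,14.5,0,15],[0,0,0,-3.55,15.4,0,15],[0,0,0,-3.55,15.4,0,15]],
])

```text
time_s: 24.4
tcp_pos: [0.4477, 0.0043, 0.1407]
orientation: [[-0.186, 0.983, -0.002], [0.983, 0.186, 0.001], [0.001, -0.001, -1.0]]
ft_force: [0.2, 0.2, -0.8]
grip_width: 0.0347
```

Request:
play_rows([
  [[0,0,0,0,0,0,15],[0,0,0,0,0,-1,15],[0,0,0,0,0,-3,15],[0,0,0,0,0,-5,15],[0,0,0,0,0,-6,15],[0,0,0,0,0,-6,15],[0,0,0,0,0,-6,15]],
])

```text
time_s: 24.98
tcp_pos: [0.4487, 0.0021, 0.0814]
orientation: [[-0.183, 0.983, -0.001], [0.983, 0.183, 0.0], [0.0, -0.001, -1.0]]
ft_force: [-0.8, 0.3, -1.4]
grip_width: 0.0342
```

```bash
python3 - <<'E'
from h import *
c=cap('wrist','w21.png'); s=bot.read_state();print(s['time_s'],s['tcp_pos'],s['ft_force'],s['grip_width'])
E
```

```text
25.0333 [0.44914973 0.00215068 0.08214375] [ 0.99408918 -0.02457169  0.52415389] 0.03443840502004456
```

View pics/w21.png

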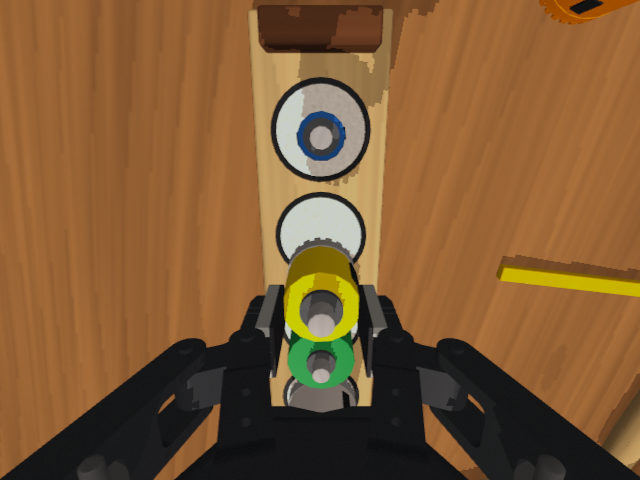

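Request:
play_rows([
  [[0,0,0,0,0,-1.5,15],[0,0,0,0,0,-3,15],[0,0,0,0,0,-4.3,15],[0,0,0,0,0,-5.1,15],[0,0,0,0,0,-5.5,15],[0,0,0,0,0,-5.7,15],[0,0,0,0,0,-5.7,15],[0,0,0,0,0,-5.7,15]],
])

```text
time_s: 25.7
tcp_pos: [0.4493, 0.0025, 0.0255]
orientation: [[-0.184, 0.983, 0.001], [0.983, 0.184, -0.0], [-0.0, 0.001, -1.0]]
ft_force: [0.2, 0.7, -2.2]
grip_width: 0.0341
```

Request:
play_rows([
  [[0,0,0,0,0,-0.05,15],[0,0,0,0,0,-0.05,15],[0,0,0,0,0,-0.05,50],[0,0,0,0,0,-0.05,75],[0,0,0,0,0,-0.05,100],[0,0,0,0,0,-0.05,100],[0,0,0,0,0,-0.05,100]],
])

```text
time_s: 26.28
tcp_pos: [0.4488, 0.0026, 0.0242]
orientation: [[-0.184, 0.983, -0.0], [0.983, 0.184, -0.0], [-0.0, -0.0, -1.0]]
ft_force: [-0.5, -0.5, -0.6]
grip_width: 0.0851
```

Request:
play_rows([
  [[0,0,0,0,0,1,100],[0,0,0,0,0,3,100],[0,0,0,0,0,6,100],[0,0,0,0,0,9,100],[0,0,0,0,0,12,100],[0,0,0,0,0,15,100],[0,0,0,0,0,15,100],[0,0,0,0,0,15,100]],
])

```text
time_s: 26.95
tcp_pos: [0.4495, 0.0025, 0.1762]
orientation: [[-0.184, 0.983, 0.003], [0.983, 0.184, -0.001], [-0.001, 0.003, -1.0]]
ft_force: [0.5, 0.5, -0.3]
grip_width: 0.0853
```

```bash
python3 - <<'E'
from h import *
c=cap('wrist','w22.png'); t=cap('top','top9.png'); s=bot.read_state();print(s['time_s'],s['tcp_pos'],s['ft_force'],s['grip_width'])
E
```

```text
27.05 [0.44848413 0.00266471 0.17385251] [ 0.08647305 -0.69647663 -0.3891551 ] 0.08547871490483763
```

View pics/w22.png

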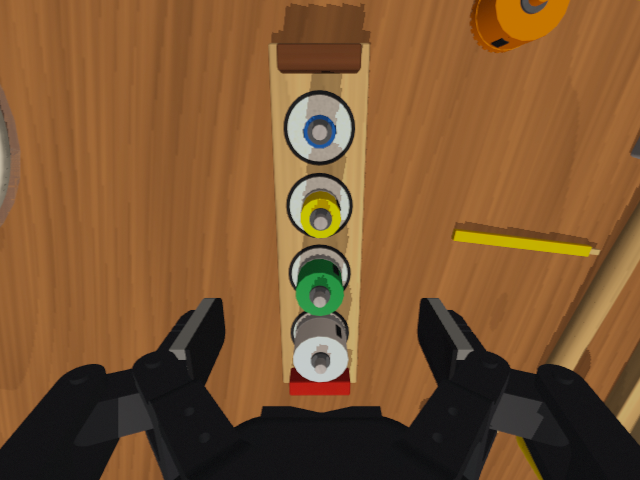

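View pics/top9.png

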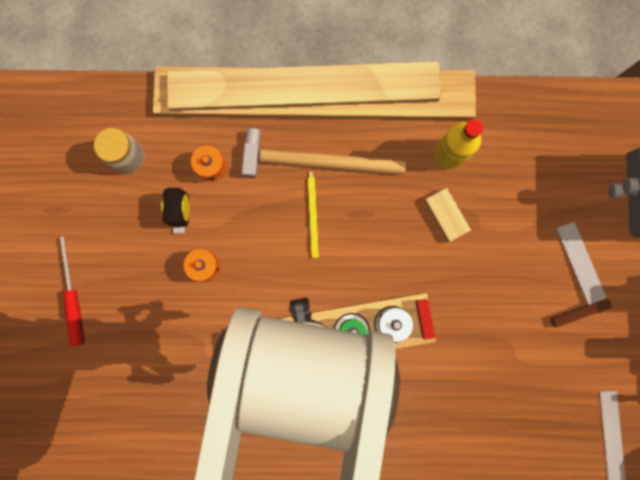

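```bash
python3 - <<'E'
from h import *
c=eyes.capture('wrist'); M=dict(blue=(.435,.0763),yellow=(.4489,.0025),green=(.4628,-.0712),white=(.4765,-.1444))
for n,p,r in(('blue',(319,131),30),('yellow',(320,215),30),('green',(320,290),35),('white',(320,362),35)):
    a=saw(c,n,p,.012,r); print(n,a[0].round(4),((a[0]-M[n])*1000).round(1),a[1].round(4))
for p in((319,131),(320,219),(320,297),(320,363)): print(ray(c,p,.072).round(4))
E
```

```text
blue [0.4342 0.0769] [-0.8  0.6] 0.026
yellow [0.4487 0.004 ] [-0.2  1.5] 0.0353
green [ 0.4616 -0.0703] [-1.2  0.9] 0.0458
white [ 0.4758 -0.1432] [-0.7  1.2] 0.0564
[0.4327 0.0764 0.072 ]
[0.4464 0.0073 0.072 ]
[ 0.4598 -0.0649  0.072 ]
[ 0.4729 -0.1358  0.072 ]
```

```bash
python3 -c "
from cell import job_done
print(job_done())"
```

```text
the job is handed in; nothing more can be done
None
```

All four hole saws are back on the pine board. From the red block outward they stand white on mark_4, green on mark_3, yellow on mark_2 and blue on mark_1. All are released and the arm is clear above them. I handed the job in at about 27 s of the 90 s allowed; it reported no verdict.

**Position:** In the last wrist picture all four stand upright. The colour outlines put every saw within 2 mm of its mark's centre.

**Disagreement:** Rough points I picked by eye on the hub tips were 2 to 9 mm off. The error grew with viewing angle, so I trust the outlines more. Both are inside the 12 mm limit.

**Not cross-checked:** The arm hid blue, yellow and part of green in the final top view, so positions rest on the wrist camera alone.

**Force:** Green touched the board with about 31 N before release, and the others were set down with 4 N or less.

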